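# Change over the herb-oil vials in the vial warmer

### The arm

A 6-joint arm with a two-finger parallel gripper is mounted at the origin on the work surface. World frame = base frame: x ahead of the robot, y to its left, z up, the work surface at z = 0. Lengths are in mm, angles in rad, forces in N, time in s.
With the tool pointing down it reaches from about 300 to 875 mm from the base axis. Payload 4.2 kg.
Tool frame: the origin (TCP) lies between the finger pads; the fingertips stand 14 mm ahead of it and the grasp point (between the pads) lies 5 mm behind it (env.nose_length is the distance from the TCP to the fingertips, in mm); z points along the fingers, y is the line along which they close (so a half turn about z gives the same grasp; the last joint's range is limited). The gripper opens to 85 mm and grips with 20 to 120 N. Pads are 22 mm wide; open, the fingers measure 114 mm over their backs; the gripper's body (76 mm by 85 mm) begins 54 mm behind the grasp point. The pads swing forward as they close: fully open they stand 13 mm farther back than shut.
Start: joints at [-1.194, 0.32, 1.565, -0, 1.257, -0.02], TCP at [222.223, -530.336, 245.338] pointing down, gripper open.
Joint ranges: [-3.11, 3.11], [-0.84, 2.01], [0.21, 2.61], [-1.34, 4.49], [0.05, 2.63], [-2.56, 2.56]. Speed limits (rad/s): [2.57, 2.57, 3.14, 3.14, 3.14, 3.14].

### API

Orientations are given as a unit quaternion [w, x, y, z].
In Python, from rig import env, eyes, regions_of gives the robot as it stands.
- The arm moves only by the tool play_rows, never from a script. Its arguments are lists of equal length, an entry for each row: "offset": the shift along the world's x, y, z scaled (see below), a list of three; "spin": the turn about the world's z scaled (see below); "claw": the closure, from 0 (fully open) to 1 (shut). In form: {"offset": [[x, y, z], ...], "spin": [spin, ...], "claw": [claw, ...]}. A call has 1 to 20 rows; each row is the pose to reach, as a shift and turn from the pose commanded when the call began; what a row does not reach only later rows make up. The controller multiplies each number of a shift by 0.6 m and each number of a turn by pi/4 rad. A row lasts 1/10 s, in which the tool goes at most 50 mm and 8.59 degrees, less where a joint would pass 70% of its speed; a pose out of reach is approached as far as the arm can. A call with a number of a shift or a turn outside -1 to 1 is refused whole. A call with a gripper value outside its range is refused whole. The fingers move at their own pace and stop on an object; the grip force is fixed at half the most. Time passes only in rows, so rows that repeat a pose let the fingers close. It gives the time, the measured TCP pose, the force, the opening and the grip force at its end, in the units of the state.
- env.read_state(): the state, without advancing time (a new reading comes with each control period).
- eyes.snapshot(name): name is "scene" or "top" or "wrist"; returns a dict with "frame" (400x640x3 uint8, blue, green, red), "range_z" (400x640 float32, mm along the optical axis (not along the pixel's ray), 0 where there is no reading), "fx", "fy", "cx", "cy" (pixels), "D" ([k1, k2, p1, p2, k3] as OpenCV has them; the pictures are not rectified), "pose" (4x4, takes a point from camera to world coordinates). Camera axes: x right, y down, z forward; pixel columns grow to the right and rows downward; lengths in mm; the calibration is good to about 2 mm. A picture is of the moment at which its call begins.
- env.close_job(): hands the job in; it is judged then, once.
Trained networks look in the newest picture that a camera, given by its name, has taken for a name from the list of things; names that differ only in an ending like _2 or _b are one class to them, and where a whole thing is asked for, a point or a joint stands for the part that bears it (a point fixed in the world has none). Each returns a list of dicts, best first, with "score" (0 to 1); they miss things now and then, are a little off and sometimes report something else, mostly with a low value. They report only what shows in the picture. A call takes as long as a camera call. They do not tell look-alikes from the thing itself.
- regions_of(camera, name): "mask" (400x640 bool, what is visible of it) and "location" ([column, row] in pixels, amid what is visible of it).
The state is a dict: "time": time; "qpos": joint angles; "joint_velocities": joint speeds; "joint_efforts": joint torques, N m; "eef_pos": TCP position; "tcp_rot": TCP orientation; "wrist_force": force on the tool from outside, world axes, zero at the start; "torque": the same for the moment, N m; "opening": finger opening in mm; "gripper_force": force on a finger pad.
Only numpy, scipy, OpenCV 4.12 (cv2) and the standard library are available. Lean on these libraries where they do the work, as an engineer would, in place of code of your own. Each camera call takes 0.05 s, during which the arm holds its last target. There are 200 camera calls.

### The job

Take every finished herb-oil vial (the taller ones with a narrow dropper top, standing in the warmer's open drawer) out and stand it in the wooden rack, and stand every fresh vial (the shorter ones with a flat steel cap, on the cork mat) in a drawer well of its own, all of them upright and right down in their holes. Then push the drawer fully shut, and only after that swing the heat lever on top of the warmer until it is in line with the brass pointer beside it. Leave the mortar and the other kitchen things where they stand.

Things in the scene. Friction and masses are not known exactly. Their poses are not given: they have to be found in the camera images.
- warmer: fixed white vial warmer, an open-fronted housing 184 deep x 320 wide x 137 mm high (opening 125 mm high). Origin on the worktop in the middle of its front opening; x points into the housing (away from the robot), y along its width, z up. Place and yaw vary. A drawer with four wells stands out of its front; a heat lever is on its roof
- drawer (a joint): the warmer's drawer, m: 0 = fully open (as at the start, against its stop), 0.12 = fully shut, sliding along the warmer's +x; 3 N friction, stays where left. It carries an aluminium block 90 x 276 mm, flat top 58 mm above the worktop, with four round wells 46 mm wide and 40 mm deep in one row, 70 mm apart, 70 mm in front of the housing when open
- drawer_rail (a point): middle of the front face of the steel push rail (200 mm long, 12 mm high) on the drawer front, 49 mm above the worktop, the drawer's foremost face; push here. Axes as the warmer's; moves with the drawer. In its frame the well centres lie at x = 73, y = -105, -35, 35, 105 mm, well floors 31 mm below it
- lever (a joint): heat lever on the warmer's roof, hinge about the warmer's y, rad: 0 = leaning 0.6 rad from upright towards the robot (warmer -x), 0.6 = upright, 1.2 = leaning 0.6 rad away (warmer +x). Friction 0.15 N m: stays where left. Always starts below 0.2
- lever_knob (a point): centre of the black ball knob, 30 mm in diameter, at the lever's end, 85 mm from the hinge axis; the axis runs along the warmer's y through (30, -70, 160) mm of the warmer's frame, 23 mm above the roof. The rod below is 12 mm thick
- pointer (a joint): brass set pointer beside the lever (42 mm to the warmer's -y side, on the same axis), rad, same zero and direction as the lever: lever and pointer are in line when the two values are equal. It is 55 mm long, does not move by itself, and starts at 0.45 to 1.1
- pointer_tip (a point): tip of the brass pointer, 55 mm from its axis
- rack: fixed wooden rack block 170 x 170 mm, flat top 50 mm above the worktop, with four round holes 46 mm wide and 40 mm deep, centres at x = +-45, y = +-45 mm of its frame, floors 10 mm above the worktop; all empty at the start. Origin at the centre of its underside, z up. Stands left or right of the warmer
- done0: finished vial, may be absent: amber glass cylinder 40 mm in diameter and 82 mm high with a narrow black dropper top, 110 mm high in all, 0.11 to 0.21 kg. Origin at the centre of its underside, z along it to the top. Starts in a drawer well, standing 70 mm proud of the block
- done1: finished vial, may be absent: amber glass cylinder 40 mm in diameter and 82 mm high with a narrow black dropper top, 110 mm high in all, 0.11 to 0.21 kg. Origin at the centre of its underside, z along it to the top. Starts in a drawer well, standing 70 mm proud of the block
- done2: finished vial, may be absent: amber glass cylinder 40 mm in diameter and 82 mm high with a narrow black dropper top, 110 mm high in all, 0.11 to 0.21 kg. Origin at the centre of its underside, z along it to the top. Starts in a drawer well, standing 70 mm proud of the block
- done3: finished vial, may be absent: amber glass cylinder 40 mm in diameter and 82 mm high with a narrow black dropper top, 110 mm high in all, 0.11 to 0.21 kg. Origin at the centre of its underside, z along it to the top. Starts in a drawer well, standing 70 mm proud of the block
- fresh0: fresh vial, may be absent: amber glass cylinder with a heavy steel foot 24 mm high and a flat steel cap, 40 mm in diameter throughout, 90 mm high, 0.11 to 0.21 kg. Origin at the centre of its underside, z along it to the cap. Starts upright on a thin cork mat 200 mm square, level with the worktop, beside the warmer (the rack is on the other side), about 90 mm from its neighbours
- fresh1: fresh vial, may be absent: amber glass cylinder with a heavy steel foot 24 mm high and a flat steel cap, 40 mm in diameter throughout, 90 mm high, 0.11 to 0.21 kg. Origin at the centre of its underside, z along it to the cap. Starts upright on a thin cork mat 200 mm square, level with the worktop, beside the warmer (the rack is on the other side), about 90 mm from its neighbours
- fresh2: fresh vial, may be absent: amber glass cylinder with a heavy steel foot 24 mm high and a flat steel cap, 40 mm in diameter throughout, 90 mm high, 0.11 to 0.21 kg. Origin at the centre of its underside, z along it to the cap. Starts upright on a thin cork mat 200 mm square, level with the worktop, beside the warmer (the rack is on the other side), about 90 mm from its neighbours
- fresh3: fresh vial, may be absent: amber glass cylinder with a heavy steel foot 24 mm high and a flat steel cap, 40 mm in diameter throughout, 90 mm high, 0.11 to 0.21 kg. Origin at the centre of its underside, z along it to the cap. Starts upright on a thin cork mat 200 mm square, level with the worktop, beside the warmer (the rack is on the other side), about 90 mm from its neighbours
- mortar: bystander: grey volcanic stone mortar, 140 mm wide at the rim, 90 mm high; origin at its underside
- pestle: bystander: wooden pestle 160 mm long, 38 mm thick, lying; origin under its middle, x along it
- cup: bystander: stainless steel cup 72 mm wide, 85 mm high; origin at its underside
- scoop: bystander: purple plastic scoop 160 mm long, 30 mm high, lying; origin under its bowl, handle to its -x
- jar_a: bystander: closed glass jar 70 mm wide, 110 mm high; origin at its underside
- tin: bystander: small steel tin 56 mm wide, 60 mm high, standing on the warmer's roof at the far (+y) end from the lever; origin at its underside
There are look-alikes about, which are no part of the job. Leave any green look-alike of the fresh2 alone.

How it is judged (in metres and radians):
On the way, in this order (a step that is already met when the one before it is completed fails the run):
1. every finished vial is seated in the wooden rack and every fresh vial in a drawer well ((x of done0 in the frame of rack between -0.053 and -0.037 m or x of done0 in the frame of rack between 0.037 and 0.053 m) and (y of done0 in the frame of rack between -0.053 and -0.037 m or y of done0 in the frame of rack between 0.037 and 0.053 m) and z of each of done0, done1, done2, done3 in the frame of rack below 0.016 m and angle between each of done0, done1, done2, done3, fresh0, fresh1, fresh2, fresh3's own z axis and vertical below 0.2 rad and (x of done1 in the frame of rack between -0.053 and -0.037 m or x of done1 in the frame of rack between 0.037 and 0.053 m) and (y of done1 in the frame of rack between -0.053 and -0.037 m or y of done1 in the frame of rack between 0.037 and 0.053 m) and (x of done2 in the frame of rack between -0.053 and -0.037 m or x of done2 in the frame of rack between 0.037 and 0.053 m) and (y of done2 in the frame of rack between -0.053 and -0.037 m or y of done2 in the frame of rack between 0.037 and 0.053 m) and (x of done3 in the frame of rack between -0.053 and -0.037 m or x of done3 in the frame of rack between 0.037 and 0.053 m) and (y of done3 in the frame of rack between -0.053 and -0.037 m or y of done3 in the frame of rack between 0.037 and 0.053 m) and x of fresh0 in the frame of drawer_rail between 0.065 and 0.081 m and (y of fresh0 in the frame of drawer_rail between -0.113 and -0.097 m or y of fresh0 in the frame of drawer_rail between -0.043 and -0.027 m or y of fresh0 in the frame of drawer_rail between 0.027 and 0.043 m or y of fresh0 in the frame of drawer_rail between 0.097 and 0.113 m) and z of each of fresh0, fresh1, fresh2, fresh3 in the frame of drawer_rail below -0.025 m and x of fresh1 in the frame of drawer_rail between 0.065 and 0.081 m and (y of fresh1 in the frame of drawer_rail between -0.113 and -0.097 m or y of fresh1 in the frame of drawer_rail between -0.043 and -0.027 m or y of fresh1 in the frame of drawer_rail between 0.027 and 0.043 m or y of fresh1 in the frame of drawer_rail between 0.097 and 0.113 m) and x of fresh2 in the frame of drawer_rail between 0.065 and 0.081 m and (y of fresh2 in the frame of drawer_rail between -0.113 and -0.097 m or y of fresh2 in the frame of drawer_rail between -0.043 and -0.027 m or y of fresh2 in the frame of drawer_rail between 0.027 and 0.043 m or y of fresh2 in the frame of drawer_rail between 0.097 and 0.113 m) and x of fresh3 in the frame of drawer_rail between 0.065 and 0.081 m and (y of fresh3 in the frame of drawer_rail between -0.113 and -0.097 m or y of fresh3 in the frame of drawer_rail between -0.043 and -0.027 m or y of fresh3 in the frame of drawer_rail between 0.027 and 0.043 m or y of fresh3 in the frame of drawer_rail between 0.097 and 0.113 m)), for 0.2 s.
2. the drawer is fully shut (value of joint drawer above 0.113 m), for 0.2 s.
3. the lever is in line with the brass pointer (angle between the z axis of lever_knob and the z axis of pointer_tip, either way round below 0.1 rad), for 0.2 s.
At the end, for the whole second after the job is handed in: Each finished vial stands in a rack hole and each fresh vial in a drawer well (within 8 mm of the hole's centre along either axis, foot within 6 mm of its floor, tilt under 0.2 rad), the drawer is within 7 mm of fully shut, the lever within 0.10 rad of the pointer (all of step 1 and value of joint drawer above 0.113 m and angle between the z axis of lever_knob and the z axis of pointer_tip, either way round below 0.1 rad); the robot touches nothing.
It fails at once if a kitchen thing that is no part of the job is shifted by more than 30 mm (distance of any of mortar, pestle, cup, scoop, jar_a, tin from where it was at the start of the episode above 0.03 m).
Of done0, done1, done2, done3 only 1 to 2 are there at a start; the rules pass over those that are not, and their reading is None.
Of fresh0, fresh1, fresh2, fresh3 only 3 to 4 are there at a start; the rules pass over those that are not, and their reading is None.
At some moment in a run one of fresh0, fresh1, fresh2, fresh3 may be knocked a few centimetres aside while the robot is not near it.
It also fails if it takes over 210 s, if anything falls off the work surface, if the arm or the gripper's body presses on something with over 40 N, if the wrist force passes 120 N, or if a joint passes its speed limit or range.

## Working session

There is one attempt and no reset: what is moved stays moved. The work goes in short steps, Python scripts to look and compute and a tool call to move; the robot and the scene stay as the last step left them, time stands still between calls to the robot, and variables do not carry over. Pictures are saved under pics/ and viewed, at most 14 in all, crops included, and the job is handed in when it is done.

Besides the shell and the picture viewer there is one more tool, called after "Request:" by a JSON object that holds its "op" and its "data". play_rows: Moves the arm, as the interface text tells. Shifts and turns lie within -1 to 1; 1 stands for 0.6 m of shift or pi/4 rad of turn. Its arguments: {"type":"object","properties":{"offset":{"type":"array"},"spin":{"type":"array"},"claw":{"type":"array"}},"required":["offset","spin","claw"]}

```bash
mkdir -p pics; ls
python3 - <<'E'
from rig import env,eyes,regions_of
import cv2,numpy as np
for n in ["scene","top"]:
    s=eyes.snapshot(n); cv2.imwrite(f"pics/{n}0.png",s["frame"]); print(n,s["fx"],s["cx"],s["cy"],s["D"],np.round(s["pose"],3).tolist())
print(env.read_state())
E
```

```text
pics
scene 443.1768981463144 311.1326588413811 204.16980085782862 [0.01256082 0.         0.         0.         0.        ] [[-0.504, 0.713, -0.488, 1280.796], [0.864, 0.41, -0.292, 436.392], [-0.008, -0.568, -0.823, 1429.777], [0.0, 0.0, 0.0, 1.0]]
top 410.7535772791644 321.7770474327524 197.73845584080303 [-0.07413207  0.          0.          0.          0.        ] [[-0.023, -0.989, 0.148, 311.998], [-0.999, 0.026, 0.019, -9.795], [-0.023, -0.147, -0.989, 1611.113], [0.0, 0.0, 0.0, 1.0]]
{'time': 0.1, 'qpos': array([-1.19399164e+00,  3.20245310e-01,  1.56557141e+00, -5.47042469e-05,
        1.25738877e+00, -1.99964819e-02]), 'joint_velocities': array([ 7.66363167e-04, -1.72044817e-03, -2.95118819e-03, -5.52328154e-04,
       -1.24421479e-03, -5.43610836e-05]), 'joint_efforts': array([ 1.70353243e-03, -4.16408551e+01, -2.34704965e+01,  5.02802459e-05,
        4.84827440e-03, -1.20769408e-05]), 'eef_pos': array([ 222.05877128, -529.9509598 ,  244.55077041]), 'tcp_rot': array([-7.89002937e-04,  9.80381093e-01,  1.97109768e-01, -1.68706493e-04]), 'wrist_force': array([ 0.74687327, -0.38393365,  0.44482657]), 'torque': array([ 0.02589378, -0.02454975,  0.03643719]), 'gripper_force': 0.0, 'opening': 85.31234591511402}
```

View pics/scene0.png

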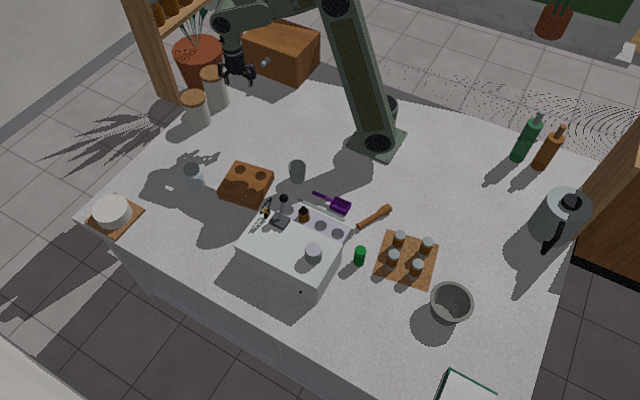

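View pics/top0.png

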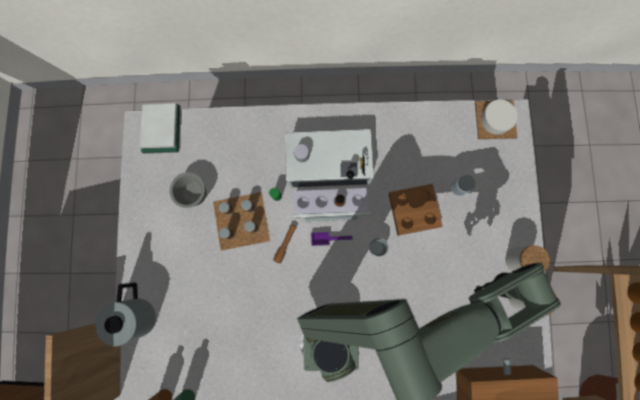

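The scene camera shows four steel-capped vials on the cork, at about (400,237), (428,243), (393,256) and (418,267). A green look-alike stands off the mat at (360,256). One dropper-top vial is in the drawer at (303,214), and the rack is at (246,182). Next I'll measure positions.

```bash
cat > h.py <<'E'
from rig import env,eyes,regions_of
import cv2,numpy as np
def cloud(s):
    K=np.array([[s["fx"],0,s["cx"]],[0,s["fy"],s["cy"]],[0,0,1]]);D=np.array(s["D"],float)
    v,u=np.mgrid[0:400,0:640]
    n=cv2.undistortPoints(np.stack([u,v],-1).reshape(-1,1,2).astype(float),K,D).reshape(400,640,2)
    z=s["range_z"].astype(float)
    c=np.concatenate([n*z[...,None],z[...,None]],-1)
    P=np.array(s["pose"]); W=c@P[:3,:3].T+P[:3,3]; W[z<=0]=np.nan
    return W
def proj(s,pts):
    P=np.array(s["pose"]);K=np.array([[s["fx"],0,s["cx"]],[0,s["fy"],s["cy"]],[0,0,1]])
    c=(np.atleast_2d(pts)-P[:3,3])@P[:3,:3]
    return cv2.projectPoints(c.reshape(-1,1,3),np.zeros(3),np.zeros(3),K,np.array(s["D"],float))[0].reshape(-1,2)
def pts(W,m):
    p=W[m];return p[~np.isnan(p[:,0])]
E
python3 - <<'E'
from h import *
np.set_printoptions(suppress=True,precision=1)
for n in ["scene","top"]:
    s=eyes.snapshot(n);W=cloud(s);cv2.imwrite(f"pics/c_{n}.png",cv2.resize(s["frame"][150:300,200:460],None,fx=3,fy=3,interpolation=cv2.INTER_CUBIC))
    for k in ["done0","fresh0","rack","warmer","lever_knob","pointer_tip","mortar","pestle","cup","scoop","jar_a","tin"]:
        for r in regions_of(n,k):
            if r["score"]<.3: continue
            p=pts(W,r["mask"])
            if not len(p): continue
            zt=np.percentile(p[:,2],97);t=p[p[:,2]>zt-8]
            rc=cv2.minAreaRect(t[:,:2].astype(np.float32))
            print(n,k,round(r["score"],2),np.array(r["location"]),len(p),"ztop",round(zt,1),"med",np.median(t[:,:2],0),"rect",np.array(rc[0]),np.array(rc[1]),round(rc[2],1))
E
```

```text
scene done0 0.72 [304.7 216.6] 140 ztop 125.9 med [536.8 -41.8] rect [537.6 -42.7] [10.  14.3] 31.4
scene fresh0 0.79 [393.8 257.6] 221 ztop 92.5 med [526.1 310. ] rect [525.5 310.3] [38.4 35.6] 4.0
scene fresh0 0.7 [320.4 220.1] 1515 ztop 63.5 med [508.3  11.1] rect [538.    1.3] [148.1 292.2] 0.6
scene fresh0 0.68 [359.8 255.6] 217 ztop 93.5 med [568.9 203.8] rect [567.9 205. ] [35.4 38.2] 80.6
scene fresh0 0.57 [398.3 242. ] 180 ztop 93.0 med [445.4 295.4] rect [444.6 294.4] [35.5 32.1] 21.3
scene fresh0 0.57 [416.2 269.6] 251 ztop 93.1 med [515.8 394. ] rect [517.9 392.9] [35.9 38.1] 69.2
scene fresh0 0.51 [425.7 247.7] 226 ztop 92.5 med [422.3 390.5] rect [420.3 390.6] [37.7 35.2] 10.8
scene fresh0 0.44 [296.4 172.1] 360 ztop 85.0 med [ 354.5 -174.4] rect [ 353.  -180.7] [65.8 71.9] 85.5
scene rack 0.93 [246.1 185.6] 1896 ztop 53.3 med [ 500.6 -332.1] rect [ 496.1 -333.7] [174.9 169.3] 8.8
scene warmer 0.7 [293.3 244.9] 7464 ztop 159.7 med [629.9 -79.5] rect [631.7 -10.7] [244.4  86.8] 88.2
scene pointer_tip 0.51 [293.9 170.2] 390 ztop 85.2 med [ 353.7 -181.6] rect [ 352.7 -183.
[... 2109 characters left out ...]
] 87.4
top mortar 0.82 [187.3 190.8] 1016 ztop 94.9 med [583.  538.1] rect [585.8 535.4] [134.2 132.9] 31.0
top pestle 0.64 [283.  245.2] 278 ztop 38.8 med [331.4 192.4] rect [377.7 174.8] [ 30.9 152. ] 68.0
top cup 0.65 [378.  248.4] 314 ztop 87.0 med [ 352.9 -187.4] rect [ 351.1 -185.5] [70.2 66.3] 88.5
top scoop 0.85 [318.  240.1] 308 ztop 33.6 med [391.5 -11.4] rect [391.6  -9.3] [150.   46.4] 88.7
top scoop 0.46 [229.6 233.1] 157 ztop 94.9 med [416.2 386.8] rect [417.8 387.5] [38.6 33.9] 88.9
top jar_a 0.78 [461.4 188.7] 425 ztop 114.8 med [ 581.  -523.1] rect [ 581.2 -522.7] [59.  61.5] 17.0
top tin 0.62 [300.7 153.5] 228 ztop 202.8 med [692.9  87.3] rect [694.7  88.8] [46.4 48.4] 89.3
```

View pics/c_scene.png

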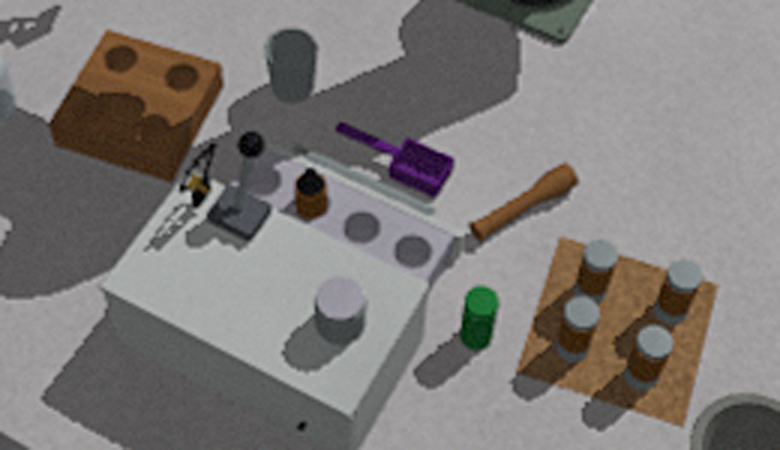

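Run:
```python
from h import *
np.set_printoptions(suppress=True,precision=1)
for n in ["scene","top"]:
    s=eyes.snapshot(n);W=cloud(s)
    x,y,z=W[...,0],W[...,1],W[...,2]
    def rect(name,m):
        p=W[m&~np.isnan(x)]; rc=cv2.minAreaRect(p[:,:2].astype(np.float32)); print(n,name,len(p),np.array(rc[0]),np.array(rc[1]),round(rc[2],2),"zmed",np.median(p[:,2]))
    roi=(x>540)&(x<850)&(y>-250)&(y<250)
    rect("roof",roi&(z>132)&(z<147))
    roi=(x>460)&(x<600)&(y>-180)&(y<180)
    rect("block",roi&(z>54)&(z<68))
    # front edge line of the drawer: per y-bin min x
    m=roi&(z>45)&(z<68);p=W[m]
    for a in range(-140,141,20):
        q=p[abs(p[:,1]-a)<6]; 
        if len(q): print(a,q[:,0].min().round(1),end=" | ")
    print()
    rk=(x>380)&(x<610)&(y>-460)&(y<-220); rect("rack",rk&(z>46)&(z<60))
    # hole centres: low-depth regions in rack and block
    for nm,R,zz in (("rackhole",(x>420)&(x<570)&(y>-410)&(y<-265),42),("well",(x>500)&(x<575)&(y>-140)&(y<140),50)):
        m=(R&(z<zz)).astype(np.uint8); k,l,st,c=cv2.connectedComponentsWithStats(m)
        for i in range(1,k):
            if st[i,4]>15:
                print(n,nm,st[i,4],c[i],np.nanmean(W[l==i],0))
    cv2.imwrite(f"pics/d_{n}.png",cv2.resize(s["frame"][120:260,270:470],None,fx=4,fy=4,interpolation=cv2.INTER_CUBIC))
```

```text
scene roof 3510 [695.5  -6.4] [185.5 320. ] 0.94 zmed 135.69943699753742
scene block 804 [514.3  -3.3] [103.4 283.5] 0.27 zmed 57.258124560700935
-140 479.1 | -120 477.4 | -100 461.0 | -80 463.1 | -60 463.7 | -40 462.7 | -20 461.6 | 0 463.3 | 20 460.5 | 40 462.4 | 60 460.7 | 80 460.6 | 100 473.7 | 120 473.8 | 140 477.6 | 
scene rack 802 [ 496.3 -333.9] [174.  172.6] 9.53 zmed 48.82902515010085
scene rackhole 63 [240.9 169.9] [ 442.8 -397.2   22.5]
scene rackhole 64 [260.3 176.3] [ 429.6 -311.1   19.9]
scene rackhole 78 [230.1 186.4] [ 533.1 -385.9   21.8]
scene rackhole 84 [250.9 193.2] [ 519.3 -295.    21.9]
scene rackhole 16 [248.8 205.2] [ 568.1 -272.1   16.6]
scene well 85 [287.9 210.6] [ 519.2 -123.2   26.7]
scene well 95 [320.3 226.3] [518.5  18.3  26.4]
scene well 101 [337.4 234.3] [517.   89.6  26.1]
scene well 82 [345.9 243.8] [528.6 131.8  10.4]
top roof 3355 [694.4  -9.1] [186.3 320.2] 0.68 zmed 136.9904522643526
top block 1377 [521.   -7.2] [306.5 134. ] 85.55 zmed 58.14919314120584
-140 477.6 | -120 477.9 | -100 463.3 | -80 460.2 | -60 461.2 | -40 461.0 | -20 461.6 | 0 462.0 | 20 462.7 | 40 460.3 | 60 460.5 | 80 460.4 | 100 476.3 | 120 473.9 | 140 477.2 | 
top rack 1316 [ 494.4 -338.6] [171.1 173.3] 9.49 zmed 50.07165319190278
top rackhole 106 [424.6 195. ] [ 551.1 -383.5   14.2]
top rackhole 110 [401.7 199.3] [ 536.2 -292.6   14.2]
top rackhole 87 [429.1 217.7] [ 461.  -396.6   12.2]
top rackhole 109 [406.8 222.3] [ 445.3 -307.9   13.2]
top well 39 [292.8 203.1] [534.7 136.6   0.4]
top well 111 [357.4 199.7] [ 538.5 -118.3   20.9]
top well 106 [302.6 201.8] [535.8  96.2  20.8]
top well 110 [320.7 200.9] [537.3  25.2  20.8]
```

The crop confirms one finished vial, with a dropper top, in the second well from the lever end. The other three wells are empty. Four steel-capped vials stand on the cork, and the green one off the mat is the look-alike. I'll move over the drawer and check with the wrist camera.

Request:
{"op": "play_rows", "data": {"offset": [[0.43, 0.783, 0.14], [0.43, 0.783, 0.14], [0.43, 0.783, 0.14], [0.43, 0.783, 0.14], [0.43, 0.783, 0.14], [0.43, 0.783, 0.14], [0.43, 0.783, 0.14], [0.43, 0.783, 0.14], [0.43, 0.783, 0.14], [0.43, 0.783, 0.14], [0.43, 0.783, 0.14], [0.43, 0.783, 0.14], [0.43, 0.783, 0.14], [0.43, 0.783, 0.14]], "spin": [1, 1, 1, 1, 1, 1, 1, 1, 1, 1, 1, 1, 1, 1], "claw": [0.2, 0.2, 0.2, 0.2, 0.2, 0.2, 0.2, 0.2, 0.2, 0.2, 0.2, 0.2, 0.2, 0.2]}}

```text
time: 2.9
eef_pos: [479.6, -61.3, 329.1]
tcp_rot: [-0.0, 0.831, 0.557, -0.0]
wrist_force: [-0.2, 0.5, -1.1]
opening: 68.3
gripper_force: 0.0
```

Request:
{"op": "play_rows", "data": {"offset": [[0, 0, 0], [0, 0, 0], [0, 0, 0], [0, 0, 0], [0, 0, 0]], "spin": [0.495, 0.495, 0.495, 0.495, 0.495], "claw": [0.2, 0.2, 0.2, 0.2, 0.2]}}

```text
time: 3.4
eef_pos: [479.7, -61.6, 329.3]
tcp_rot: [-0.0, 0.708, 0.706, -0.0]
wrist_force: [0.4, -0.1, 0.3]
opening: 68.3
gripper_force: 0.0
```

```bash
cat >> h.py <<'E'
def yaw(st):
    from scipy.spatial.transform import Rotation as R
    w,a,b,c=st["tcp_rot"];y=R.from_quat([a,b,c,w]).apply([0,1,0]);return np.degrees(np.arctan2(y[1],y[0]))
E
python3 - <<'E'
from h import *
np.set_printoptions(suppress=True,precision=1)
st=env.read_state();print(st["eef_pos"],yaw(st),st["opening"],st["qpos"],st["time"])
s=eyes.snapshot("wrist");W=cloud(s);print(s["pose"],s["fx"])
cv2.imwrite("pics/w1.png",s["frame"])
for k in ["done0","fresh0","lever_knob","pointer_tip","drawer_rail"]:
    for r in regions_of("wrist",k):
        if r["score"]<.3: continue
        p=pts(W,r["mask"])
        if len(p): t=p[p[:,2]>np.percentile(p[:,2],97)-8]; print(k,r["score"],np.array(r["location"]),np.percentile(p[:,2],97),np.median(t,0))
E
```

```text
[479.7 -61.6 329.3] -0.2155430379269174 68.28537006118033 [-0.2  0.1  1.6 -0.   1.4 -0.1] 3.4
[[  1.   -0.   -0.  479.8]
 [ -0.   -0.9  -0.3  20.1]
 [  0.    0.3  -0.9 457.4]
 [  0.    0.    0.    1. ]] 306.66761356319137
done0 0.68 [365.1 150.6] 127.48058411506267 [533.3 -49.  126.4]
lever_knob 0.74 [468.9 232.6] 251.02411556764605 [594.5 -80.5 247.9]
lever_knob 0.74 [286.2   2.2] 27.70205156462017 [438.5 129.2  23.5]
pointer_tip 0.58 [503.1 254. ] 212.86720519605458 [ 650.8 -123.4  208.8]
drawer_rail 0.92 [348.6 101.7] 58.97755661711322 [509.7   4.8  57.3]
```

View pics/w1.png

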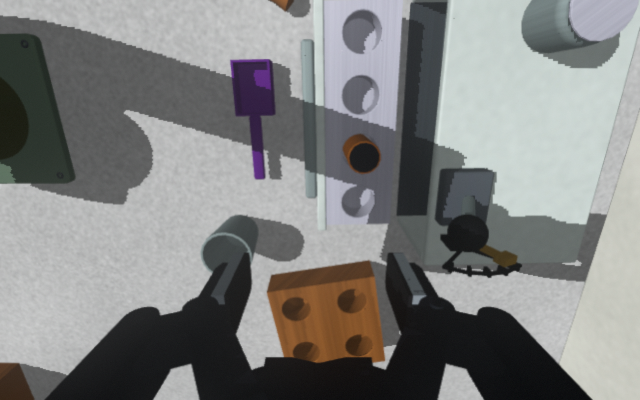

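The wrist view shows the dropper vial at (364,153), empty wells at (362,30), (360,95) and (357,202), and the rack at (325,310). The knob is at (468,233) and the brass pointer at (500,255). Next I'll get the hole centres by intersecting rim rays with the known top planes.

```bash
cat >> h.py <<'E'
def onplane(s,zp):
    K=np.array([[s["fx"],0,s["cx"]],[0,s["fy"],s["cy"]],[0,0,1]]);D=np.array(s["D"],float)
    v,u=np.mgrid[0:400,0:640]
    n=cv2.undistortPoints(np.stack([u,v],-1).reshape(-1,1,2).astype(float),K,D).reshape(400,640,2)
    P=np.array(s["pose"]);d=np.concatenate([n,np.ones((400,640,1))],-1)@P[:3,:3].T
    return P[:3,3]+d*((zp-P[2,3])/d[...,2])[...,None]
def holes(s,W,guess,ztop):
    Q=onplane(s,ztop);out=[]
    for g in guess:
        near=np.hypot(Q[...,0]-g[0],Q[...,1]-g[1])<33
        m=near&(W[...,2]<ztop-4)
        if m.sum()<20: out.append(None);continue
        k,l,st,_=cv2.connectedComponentsWithStats(m.astype(np.uint8));i=1+st[1:,4].argmax()
        c,r=cv2.minEnclosingCircle(Q[l==i][:,:2].astype(np.float32));out.append((np.round(Q[l==i][:,:2].mean(0),1),np.round(c,1),round(r,1)))
    return out
WELL=[(534.5,-115),(533.5,-45),(532.5,25),(531.5,95)]
HOLE=[(532,-284),(547,-373),(443.5,-299),(458,-388)]
FRESH=[(524,307),(443,294),(516.8,391),(419,388)]
E
python3 - <<'E'
from h import *
np.set_printoptions(suppress=True,precision=1)
for n in ["scene","top","wrist"]:
    s=eyes.snapshot(n);W=cloud(s);print(n)
    for nm,g,z in (("well",WELL,58),("hole",HOLE,50)):
        for q,h in zip(g,holes(s,W,g,z)): print(nm,q,h)
    if n!="wrist":
        Q=onplane(s,90)
        for g in FRESH:
            m=(np.hypot(Q[...,0]-g[0],Q[...,1]-g[1])<35)&(W[...,2]>86); print("fresh",g,Q[m][:,:2].mean(0),m.sum())
E
```

```text
scene
well (534.5, -115) (array([ 533.5, -111.2]), array([ 530.7, -115.3]), 27.7)
well (533.5, -45) (array([535.6, -22.1]), array([534. , -22.4]), 12.6)
well (532.5, 25) (array([532.8,  27.6]), array([528.5,  28.6]), 31.3)
well (531.5, 95) (array([533.6,  95.9]), array([532.1,  95.7]), 32.2)
hole (532, -284) (array([ 532.1, -281.9]), array([ 530.4, -280.3]), 31.8)
hole (547, -373) (array([ 547.9, -370.7]), array([ 547.6, -372.6]), 31.9)
hole (443.5, -299) (array([ 444.6, -298.4]), array([ 444. , -298.3]), 32.6)
hole (458, -388) (array([ 458.2, -385. ]), array([ 456.9, -387.9]), 31.9)
fresh (524, 307) [524.7 308.3] 83
fresh (443, 294) [443.6 295.1] 70
fresh (516.8, 391) [516.6 393.7] 84
fresh (419, 388) [421.  390.3] 77
top
well (534.5, -115) None
well (533.5, -45) None
well (532.5, 25) (array([530.8,  28.8]), array([530.7,  31.8]), 26.1)
well (531.5, 95) (array([530.8,  93.6]), array([529.8,  93.2]), 29.0)
hole (532, -284) (array([ 531.5, -285.5]), array([ 530.6, -283.5]), 29.8)
hole (547, -373) (array([ 547.2, -374.7]), array([ 548. , -372.4]), 31.8)
hole (443.5, -299) (array([ 441.6, -301.4]), array([ 439.9, -301.6]), 27.4)
hole (458, -388) (array([ 456.8, -391.4]), array([ 459.4, -390. ]), 29.4)
fresh (524, 307) [522.3 305.2] 73
fresh (443, 294) [440.9 292.8] 74
fresh (516.8, 391) [514.8 389.1] 73
fresh (419, 388) [418.9 387.1] 73
wrist
well (534.5, -115) (array([ 534.7, -118.8]), array([ 534.8, -119.3]), 22.5)
well (533.5, -45) (array([527. , -39.4]), array([533.3, -48.9]), 22.5)
well (532.5, 25) (array([532.1,  20.7]), array([531.9,  20.4]), 22.7)
well (531.5, 95) (array([530.7,  90.2]), array([530.8,  90.1]), 22.8)
hole (532, -284) (array([ 531.4, -285.9]), array([ 531.6, -286.5]), 21.8)
hole (547, -373) (array([ 545.5, -374.9]), array([ 545.6, -375.3]), 22.5)
hole (443.5, -299) (array([ 443.9, -300.9]), array([ 443.9, -301.4]), 22.5)
hole (458, -388) (array([ 459.1, -388.6]), array([ 459. , -389.8]), 22.4)
```

Run:
```python
from h import *
np.set_printoptions(suppress=True,precision=1)
s=eyes.snapshot("wrist");W=cloud(s);st=env.read_state()
L=W-st["eef_pos"]
# pointer: wrist points near pointer
m=(abs(W[...,1]+121)<9)&(W[...,2]>165)&(W[...,0]>610)&(W[...,0]<700)
p=W[m];print("ptr",len(p),p[np.argsort(p[:,2])][::max(1,len(p)//15)])
for zlo in range(-10,20,6):
    for sx in (-1,1):
        q=L[(L[...,2]<-zlo)&(L[...,2]>-zlo-6)&(sx*L[...,0]>20)&(abs(L[...,0])<70)&(abs(L[...,1])<40)]
        if len(q)>5: print(-zlo,sx,len(q),"x",np.percentile(q[:,0],[2,98]),"y",np.percentile(q[:,1],[2,50,98]))
```

```text
ptr 411 [[ 641.7 -127.7  181.7]
 [ 648.  -121.5  187.1]
 [ 645.3 -127.4  190.5]
 [ 644.9 -121.7  192.9]
 [ 649.1 -121.2  195.9]
 [ 655.4 -120.1  199.8]
 [ 648.9 -119.6  202.6]
 [ 645.9 -123.   204.1]
 [ 659.  -121.3  205.4]
 [ 645.6 -124.5  207. ]
 [ 655.6 -121.   207.8]
 [ 646.5 -124.6  208.7]
 [ 648.2 -121.9  209.7]
 [ 652.  -120.4  210.6]
 [ 653.3 -125.   211.6]
 [ 647.9 -120.1  212.9]]
10 -1 327 x [-47.7 -34.1] y [-10.8   6.5  10.9]
10 1 332 x [33.4 47. ] y [-10.8   6.3  10.8]
4 -1 257 x [-46.6 -34.1] y [-10.5   6.5  10.7]
4 1 256 x [33.4 45.9] y [-10.7   6.3  10.6]
-2 -1 114 x [-39.4 -34. ] y [-10.6   1.   10.3]
-2 1 107 x [33.5 39.4] y [-10.8   1.4  10.1]
```

Request:
{"op": "play_rows", "data": {"offset": [[0.089, 0.021, 0], [0.089, 0.021, 0], [0.089, 0.021, -0.25], [0.089, 0.021, -0.25], [0.089, 0.021, -0.25], [0.089, 0.021, -0.25], [0.089, 0.021, -0.25], [0.089, 0.021, -0.25]], "spin": [0, 0, 0, 0, 0, 0, 0, 0], "claw": [0.2, 0.2, 0.2, 0.2, 0.2, 0.2, 0.2, 0.2]}}

```text
time: 4.7
eef_pos: [535.7, -48.2, 182.4]
tcp_rot: [0.002, 0.707, 0.707, 0.002]
wrist_force: [0.0, -0.9, 0.7]
opening: 68.6
gripper_force: 0.0
```

Run:
```python
from h import *
np.set_printoptions(suppress=True,precision=1)
s=eyes.snapshot("wrist");W=cloud(s);st=env.read_state();print(st["eef_pos"],st["wrist_force"])
for q,h in zip(WELL,holes(s,W,WELL,58)): print(q,h)
m=(W[...,2]>118)&(W[...,2]<132)&(abs(W[...,0]-534)<25)&(abs(W[...,1]+47)<25)
print(m.sum(),W[m].mean(0),W[m].min(0),W[m].max(0))
m=(W[...,2]>65)&(W[...,2]<96)&(abs(W[...,0]-534)<25)&(abs(W[...,1]+47)<25)
print(m.sum(),W[m].min(0),W[m].max(0))
```

```text
[535.7 -48.2 182.5] [ 0.3 -0.5  0.3]
(534.5, -115) (array([ 534.8, -117.4]), array([ 534.8, -118.1]), 22.4)
(533.5, -45) (array([534.1, -36.7]), array([533.8, -48.5]), 22.5)
(532.5, 25) (array([532.9,  21.1]), array([533. ,  20.6]), 22.6)
(531.5, 95) (array([531.6,  85.2]), array([531.4,  89.5]), 22.3)
488 [533.7 -47.7 125.7] [525.9 -57.2 118.1] [541.2 -41.3 128.9]
461 [514.4 -45.9  65.1] [552.9 -29.5  95.9]
```

Request:
{"op": "play_rows", "data": {"offset": [[-0.003, 0, -0.08], [-0.003, 0, -0.13], [-0.003, 0, -0.168], [-0.003, 0, -0.168], [-0.003, 0, -0.168], [-0.003, 0, -0.168], [-0.003, 0, -0.168], [-0.003, 0, -0.168]], "spin": [0, 0, 0, 0, 0, 0, 0, 0], "claw": [0.2, 0.2, 0.2, 0.2, 0.7, 0.7, 0.7, 0.7]}}

```text
time: 5.55
eef_pos: [533.7, -48.1, 81.2]
tcp_rot: [0.002, 0.707, 0.707, 0.002]
wrist_force: [-0.2, 0.4, 7.1]
opening: 38.8
gripper_force: 60.0
```

Request:
{"op": "play_rows", "data": {"offset": [[0, 0, 0.06], [0, 0, 0.12], [0, 0, 0.18], [0, -0.38, 0.18], [0, -0.38, 0.18], [0, -0.38, 0.18], [0, -0.38, 0.18], [0, -0.38, 0.18], [0, -0.38, 0.18], [0, -0.38, 0.18]], "spin": [0, 0, 0, 0, 0, 0, 0, 0, 0, 0], "claw": [0.7, 0.7, 0.7, 0.7, 0.7, 0.7, 0.7, 0.7, 0.7, 0.7]}}

```text
time: 6.55
eef_pos: [531.6, -276.2, 187.0]
tcp_rot: [0.0, 0.708, 0.707, 0.0]
wrist_force: [-0.6, 0.1, -1.6]
opening: 38.6
gripper_force: 65.0
```

Run:
```python
from h import *
np.set_printoptions(suppress=True,precision=1)
s=eyes.snapshot("wrist");W=cloud(s);st=env.read_state();print(st["eef_pos"],st["wrist_force"],st["opening"])
for q,h in zip(HOLE,holes(s,W,HOLE,50)): print(q,h)
L=W-st["eef_pos"]
for z0 in (-40,-20,35):
    m=(abs(L[...,2]-z0)<8)&(abs(L[...,0])<26)&(abs(L[...,1])<26); print(z0,m.sum(),L[m].min(0),L[m].max(0)) if m.sum() else 0
cv2.imwrite("pics/w2.png",s["frame"])
```

```text
[ 531.7 -275.3  187. ] [ 0.4  0.9 -1.4] 38.40086667726166
(532, -284) (array([ 532.7, -278.1]), array([ 532.3, -288.1]), 22.4)
(547, -373) None
(443.5, -299) (array([ 444.5, -302.6]), array([ 444.5, -303.1]), 22.6)
(458, -388) (array([ 444.9, -378.6]), array([ 446.3, -380.5]), 14.8)
-40 555 [-19.9   0.6 -47.9] [ 19.   18.2 -32. ]
-20 782 [-19.9   0.8 -28. ] [ 19.2  18.1 -12. ]
35 2710 [-26.   -8.5  27. ] [26. 13. 43.]
```

View pics/w2.png

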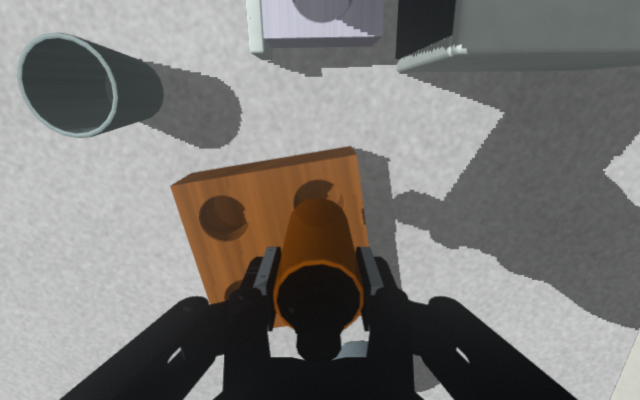

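Request:
{"op": "play_rows", "data": {"offset": [[0.001, -0.017, 0], [0.001, -0.017, 0], [0.001, -0.017, -0.06], [0.001, -0.017, -0.1], [0.001, -0.017, -0.12], [0.001, -0.017, -0.135], [0.001, -0.017, -0.145], [0.001, -0.017, -0.145]], "spin": [0, 0, 0, 0, 0, 0, 0, 0], "claw": [0.7, 0.7, 0.7, 0.7, 0.7, 0.7, 0.7, 0.7]}}

```text
time: 7.4
eef_pos: [532.5, -286.0, 99.4]
tcp_rot: [-0.0, 0.707, 0.707, 0.0]
wrist_force: [-0.0, -0.0, -1.4]
opening: 38.5
gripper_force: 65.6
```

Request:
{"op": "play_rows", "data": {"offset": [[0, 0, -0.02], [0, 0, -0.035], [0, 0, -0.043], [0, 0, -0.043]], "spin": [0, 0, 0, 0], "claw": [0.7, 0.7, 0.7, 0.7]}}

```text
time: 7.8
eef_pos: [532.3, -286.1, 73.5]
tcp_rot: [-0.0, 0.707, 0.707, -0.0]
wrist_force: [-0.3, -0.9, -1.6]
opening: 38.5
gripper_force: 65.9
```

Request:
{"op": "play_rows", "data": {"offset": [[0, 0, -0.002], [0, 0, -0.002], [0, 0, -0.002], [0, 0, -0.002], [0, 0, 0.08], [0, 0, 0.16], [0, 0, 0.24], [0, 0.1, 0.32], [0, 0.1, 0.32], [0, 0.1, 0.32]], "spin": [0, 0, 0, 0, 0, 0, 0, 0, 0, 0], "claw": [0.7, 0.2, 0.2, 0.2, 0.2, 0.2, 0.2, 0.2, 0.2, 0.2]}}

```text
time: 8.8
eef_pos: [533.6, -224.5, 269.2]
tcp_rot: [0.003, 0.706, 0.708, 0.002]
wrist_force: [-0.7, -1.1, -0.0]
opening: 68.6
gripper_force: 0.0
```

Run:
```python
from h import *
np.set_printoptions(suppress=True,precision=1)
print(env.read_state()["eef_pos"])
s=eyes.snapshot("wrist");W=cloud(s)
for q,h in zip(HOLE,holes(s,W,HOLE,50)): print(q,h)
m=(W[...,2]>100)&(W[...,2]<132)&(abs(W[...,0]-532)<30)&(abs(W[...,1]+285)<30);print("dropper",m.sum(),W[m].mean(0),W[m].max(0))
s=eyes.snapshot("top");W=cloud(s);Q=onplane(s,90)
for g in FRESH:
    m=(np.hypot(Q[...,0]-g[0],Q[...,1]-g[1])<45)&(W[...,2]>86); print("fresh",g,Q[m][:,:2].mean(0),m.sum())
```

```text
[ 533.6 -224.5  269.2]
(532, -284) (array([ 513.5, -281.8]), array([ 516.4, -282.1]), 13.4)
(547, -373) (array([ 547.2, -375.8]), array([ 547.2, -376.2]), 22.3)
(443.5, -299) (array([ 444.4, -302.8]), array([ 444.4, -302.9]), 22.5)
(458, -388) (array([ 461.4, -390.3]), array([ 459.4, -390.2]), 22.4)
dropper 340 [ 532.5 -284.4  112.9] [ 541.9 -277.5  121. ]
fresh (524, 307) [522.1 305. ] 65
fresh (443, 294) [440.6 292.6] 77
fresh (516.8, 391) [515.6 389.5] 77
fresh (419, 388) [418.2 385.9] 86
```

Request:
{"op": "play_rows", "data": {"offset": [[-0.106, 0.94, 0.05], [-0.106, 0.94, 0.05], [-0.106, 0.94, 0.05], [-0.106, 0.94, 0.05], [-0.106, 0.94, 0.05], [-0.106, 0.94, 0.05], [-0.106, 0.94, 0.05], [-0.106, 0.94, 0.05], [-0.106, 0.94, 0.05], [-0.106, 0.94, 0.05], [-0.106, 0.94, 0.05], [-0.106, 0.94, 0.05], [-0.106, 0.94, 0.05], [-0.106, 0.94, 0.05], [-0.106, 0.94, 0.05]], "spin": [0, 0, 0, 0, 0, 0, 0, 0, 0, 0, 0, 0, 0, 0, 0], "claw": [0.2, 0.2, 0.2, 0.2, 0.2, 0.2, 0.2, 0.2, 0.2, 0.2, 0.2, 0.2, 0.2, 0.2, 0.2]}}

```text
time: 10.4
eef_pos: [469.3, 336.0, 295.1]
tcp_rot: [0.0, 0.708, 0.706, -0.001]
wrist_force: [0.9, 0.3, -0.0]
opening: 68.3
gripper_force: 0.0
```

```bash
cat >> h.py <<'E'
def fresh(s,W,g,r=45):
    Q=onplane(s,90);m=(np.hypot(Q[...,0]-g[0],Q[...,1]-g[1])<r)&(W[...,2]>84)&(W[...,2]<100)
    if m.sum()<20: return None
    c,rr=cv2.minEnclosingCircle(Q[m][:,:2].astype(np.float32));return np.round(Q[m][:,:2].mean(0),1),np.round(c,1),round(rr,1)
E
python3 - <<'E'
from h import *
np.set_printoptions(suppress=True,precision=1)
st=env.read_state();print(st["eef_pos"],yaw(st))
s=eyes.snapshot("wrist");W=cloud(s);cv2.imwrite("pics/w3.png",s["frame"])
for g in FRESH: print(g,fresh(s,W,g))
E
```

```text
[469.3 336.  295.1] -0.1096392781736027
(524, 307) (array([522.7, 304.6]), array([523. , 304.4]), 20.3)
(443, 294) (array([442., 292.]), array([442.1, 291.9]), 20.4)
(516.8, 391) (array([515.3, 389.4]), array([515.7, 389.2]), 19.9)
(419, 388) (array([419.4, 386.3]), array([419.3, 386.2]), 20.0)
```

View pics/w3.png

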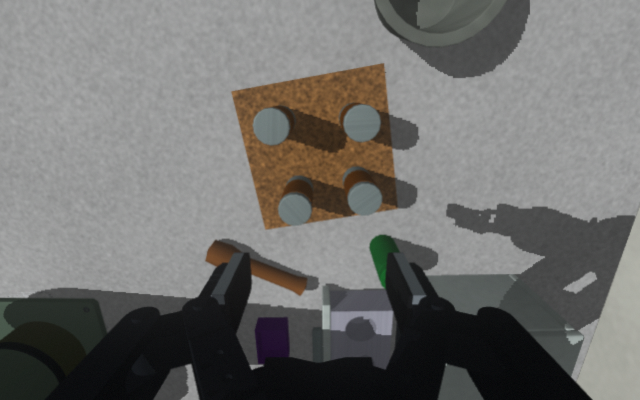

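The wrist view shows four steel-capped vials on the cork at (272,127), (361,122), (295,208) and (364,198). The green look-alike is off the mat at (383,255) and I'll leave it alone. I'll pick the one at (523,304).

Request:
{"op": "play_rows", "data": {"offset": [[0.089, -0.052, -0.05], [0.089, -0.052, -0.1], [0.089, -0.052, -0.18], [0.089, -0.052, -0.26], [0.089, -0.052, -0.32], [0.089, -0.052, -0.36], [0.089, -0.052, -0.386], [0.089, -0.052, -0.386], [0.089, -0.052, -0.386], [0.089, -0.052, -0.386], [0.089, -0.052, -0.386], [0.089, -0.052, -0.386]], "spin": [0, 0, 0, 0, 0, 0, 0, 0, 0, 0, 0, 0], "claw": [0.2, 0.2, 0.2, 0.2, 0.2, 0.2, 0.2, 0.2, 0.7, 0.7, 0.7, 0.7]}}

```text
time: 11.65
eef_pos: [523.2, 306.9, 65.9]
tcp_rot: [0.001, 0.707, 0.707, 0.002]
wrist_force: [0.1, -0.8, 5.5]
opening: 39.0
gripper_force: 60.5
```

Request:
{"op": "play_rows", "data": {"offset": [[0, 0, 0.07], [0, 0, 0.14], [0, 0, 0.21], [0.019, -0.66, 0.21], [0.019, -0.66, 0.21], [0.019, -0.66, 0.21], [0.019, -0.66, 0.21], [0.019, -0.66, 0.21], [0.019, -0.66, 0.21], [0.019, -0.66, 0.21], [0.019, -0.66, 0.21], [0.019, -0.66, 0.21], [0.019, -0.66, 0.21], [0.019, -0.66, 0.21]], "spin": [0, 0, 0, 0, 0, 0, 0, 0, 0, 0, 0, 0, 0, 0], "claw": [0.7, 0.7, 0.7, 0.7, 0.7, 0.7, 0.7, 0.7, 0.7, 0.7, 0.7, 0.7, 0.7, 0.7]}}

```text
time: 13.05
eef_pos: [533.4, -88.3, 190.0]
tcp_rot: [-0.0, 0.707, 0.707, 0.0]
wrist_force: [-0.6, 0.1, -1.2]
opening: 38.7
gripper_force: 60.9
```

```bash
cat > m.py <<'E'
from h import *
np.set_printoptions(suppress=True,precision=1)
def held():
    st=env.read_state();s=eyes.snapshot("wrist");W=cloud(s);print(st["eef_pos"],st["wrist_force"],st["opening"])
    L=W-st["eef_pos"]
    cap=(L[...,2]>16)&(L[...,2]<34)&(np.hypot(L[...,0],L[...,1])<26)
    print("cap",cap.sum(),L[cap].min(0),L[cap].max(0))
    for z0 in (-40,-20):
        m=(abs(L[...,2]-z0)<8)&(abs(L[...,0])<26)&(abs(L[...,1])<26)
        if m.sum(): print(z0,L[m].min(0),L[m].max(0))
    for q,h in zip(WELL,holes(s,W,WELL,58)): print(q,h)
E
python3 -c "from m import *;held()"
```

```text
[533.4 -88.3 190. ] [-0.6  0.1 -1.2] 38.67604710010876
cap 7728 [-24.1 -22.2  16. ] [23.9 17.5 34. ]
-40 [-19.    2.3 -48. ] [ 19.   17.3 -32. ]
-20 [-19.6   1.8 -28. ] [ 19.4  17.4 -12. ]
(534.5, -115) None
(533.5, -45) (array([533.9, -48.7]), array([533.9, -49.2]), 22.7)
(532.5, 25) (array([532.7,  20.7]), array([532.9,  20.3]), 22.7)
(531.5, 95) None
```

Request:
{"op": "play_rows", "data": {"offset": [[0.002, -0.047, 0], [0.002, -0.047, 0], [0.002, -0.047, -0.05], [0.002, -0.047, -0.09], [0.002, -0.047, -0.12], [0.002, -0.047, -0.14], [0.002, -0.047, -0.15], [0.002, -0.047, -0.15]], "spin": [0, 0, 0, 0, 0, 0, 0, 0], "claw": [0.7, 0.7, 0.7, 0.7, 0.7, 0.7, 0.7, 0.7]}}

```text
time: 13.9
eef_pos: [534.7, -116.8, 99.8]
tcp_rot: [-0.0, 0.707, 0.707, -0.0]
wrist_force: [-0.4, -0.5, -0.8]
opening: 38.7
gripper_force: 60.9
```

Request:
{"op": "play_rows", "data": {"offset": [[0, 0, -0.015], [0, 0, -0.027], [0, 0, -0.027], [0, 0, -0.027], [0, 0, -0.027], [0, 0, 0.05], [0, 0, 0.13], [0, 0, 0.21], [-0.06, 0.2, 0.29], [-0.108, 0.755, 0.3], [-0.108, 0.755, 0.3], [-0.108, 0.755, 0.3], [-0.108, 0.755, 0.3], [-0.108, 0.755, 0.3], [-0.108, 0.755, 0.3], [-0.108, 0.755, 0.3], [-0.108, 0.755, 0.3], [-0.108, 0.755, 0.3], [-0.108, 0.755, 0.3], [-0.108, 0.755, 0.3]], "spin": [0, 0, 0, 0, 0, 0, 0, 0, 0, 0, 0, 0, 0, 0, 0, 0, 0, 0, 0, 0], "claw": [0.7, 0.7, 0.2, 0.2, 0.2, 0.2, 0.2, 0.2, 0.2, 0.2, 0.2, 0.2, 0.2, 0.2, 0.2, 0.2, 0.2, 0.2, 0.2, 0.2]}}

```text
time: 15.9
eef_pos: [470.0, 334.4, 280.0]
tcp_rot: [0.0, 0.707, 0.707, -0.0]
wrist_force: [-0.7, 0.1, -1.2]
opening: 68.3
gripper_force: 0.0
```

```bash
cat >> m.py <<'E'
def look():
    st=env.read_state();print(st["eef_pos"],yaw(st),st["time"])
    for n in ("wrist","top"):
        s=eyes.snapshot(n);W=cloud(s)
        for g in FRESH+[(568,203)]: print(n,g,fresh(s,W,g))
    Q=onplane(s,108)
    for g in WELL:
        m=(np.hypot(Q[...,0]-g[0],Q[...,1]-g[1])<24)&(W[...,2]>98)
        if m.sum()>10: print("seated",g,Q[m].mean(0),np.median(W[m][:,2]))
E
python3 -c "from m import *;look()"
```

```text
[470.  334.4 280. ] 0.0022197816600653415 15.9
wrist (524, 307) None
wrist (443, 294) (array([442. , 292.2]), array([442. , 291.9]), 20.2)
wrist (516.8, 391) (array([515.2, 389.5]), array([515.5, 389.1]), 19.9)
wrist (419, 388) (array([419.4, 386.4]), array([419.5, 386.2]), 20.0)
wrist (568, 203) (array([548.3, 199.6]), array([550.8, 199.3]), 14.3)
top (524, 307) None
top (443, 294) (array([441.1, 292.9]), array([440.5, 294.1]), 19.7)
top (516.8, 391) None
top (419, 388) (array([420.8, 390.8]), array([420.9, 388.5]), 18.6)
top (568, 203) (array([565.5, 201.3]), array([565.5, 200.7]), 19.9)
seated (534.5, -115) [ 533.8 -116.7  108. ] 107.71628025756058
```

Request:
{"op": "play_rows", "data": {"offset": [[-0.047, -0.07, -0.05], [-0.047, -0.07, -0.1], [-0.047, -0.07, -0.18], [-0.047, -0.07, -0.26], [-0.047, -0.07, -0.31], [-0.047, -0.07, -0.345], [-0.047, -0.07, -0.362], [-0.047, -0.07, -0.362], [-0.047, -0.07, -0.362], [-0.047, -0.07, -0.362], [-0.047, -0.07, -0.362], [-0.047, -0.07, -0.362]], "spin": [0, 0, 0, 0, 0, 0, 0, 0, 0, 0, 0, 0], "claw": [0.2, 0.2, 0.2, 0.2, 0.2, 0.2, 0.2, 0.2, 0.7, 0.7, 0.7, 0.7]}}

```text
time: 17.2
eef_pos: [442.6, 293.9, 64.5]
tcp_rot: [0.001, 0.707, 0.707, 0.001]
wrist_force: [-0.8, -1.3, 7.0]
opening: 38.7
gripper_force: 59.9
```

Request:
{"op": "play_rows", "data": {"offset": [[0, 0, 0.07], [0, 0, 0.14], [0, 0, 0.21], [0.152, -0.53, 0.21], [0.152, -0.53, 0.21], [0.152, -0.53, 0.21], [0.152, -0.53, 0.21], [0.152, -0.53, 0.21], [0.152, -0.53, 0.21], [0.152, -0.53, 0.21], [0.152, -0.53, 0.21], [0.152, -0.53, 0.21], [0.152, -0.53, 0.21]], "spin": [0, 0, 0, 0, 0, 0, 0, 0, 0, 0, 0, 0, 0], "claw": [0.7, 0.7, 0.7, 0.7, 0.7, 0.7, 0.7, 0.7, 0.7, 0.7, 0.7, 0.7, 0.7]}}

```text
time: 18.5
eef_pos: [532.5, -23.7, 188.9]
tcp_rot: [-0.0, 0.707, 0.707, 0.0]
wrist_force: [0.5, 0.1, -2.3]
opening: 38.8
gripper_force: 61.3
```

```bash
python3 -c "from m import *;held()"
```

```text
[532.5 -23.7 188.9] [ 0.5  0.1 -2.3] 38.82757658848758
cap 7957 [-24.2 -22.5  16. ] [24.1 17.8 33.9]
-40 [-19.6   3.1 -48. ] [ 18.4  17.5 -32. ]
-20 [-19.7   0.8 -28. ] [ 19.5  17.7 -12. ]
(534.5, -115) None
(533.5, -45) (array([540.5, -31.6]), array([538.1, -38.1]), 18.8)
(532.5, 25) (array([532.8,  21.3]), array([532.8,  20.9]), 22.6)
(531.5, 95) (array([531.6,  90.7]), array([531.8,  90.3]), 22.8)
```

Request:
{"op": "play_rows", "data": {"offset": [[0.002, -0.039, 0], [0.002, -0.039, 0], [0.002, -0.039, -0.05], [0.002, -0.039, -0.09], [0.002, -0.039, -0.12], [0.002, -0.039, -0.14], [0.002, -0.039, -0.15], [0.002, -0.039, -0.15]], "spin": [0, 0, 0, 0, 0, 0, 0, 0], "claw": [0.7, 0.7, 0.7, 0.7, 0.7, 0.7, 0.7, 0.7]}}

```text
time: 19.35
eef_pos: [534.1, -47.3, 98.6]
tcp_rot: [-0.0, 0.707, 0.707, -0.0]
wrist_force: [-0.2, 0.5, -1.7]
opening: 38.4
gripper_force: 61.4
```

Request:
{"op": "play_rows", "data": {"offset": [[0, 0, -0.015], [0, 0, -0.027], [0, 0, -0.027], [0, 0, -0.027], [0, 0, -0.027], [0, 0, 0.05], [0, 0, 0.13], [0, 0, 0.21], [-0.06, 0.2, 0.29], [-0.107, 0.64, 0.3], [-0.107, 0.64, 0.3], [-0.107, 0.64, 0.3], [-0.107, 0.64, 0.3], [-0.107, 0.64, 0.3], [-0.107, 0.64, 0.3], [-0.107, 0.64, 0.3], [-0.107, 0.64, 0.3], [-0.107, 0.64, 0.3]], "spin": [0, 0, 0, 0, 0, 0, 0, 0, 0, 0, 0, 0, 0, 0, 0, 0, 0, 0], "claw": [0.7, 0.7, 0.2, 0.2, 0.2, 0.2, 0.2, 0.2, 0.2, 0.2, 0.2, 0.2, 0.2, 0.2, 0.2, 0.2, 0.2, 0.2]}}

```text
time: 21.15
eef_pos: [469.7, 336.7, 279.0]
tcp_rot: [0.0, 0.706, 0.708, -0.0]
wrist_force: [0.3, -0.5, 0.1]
opening: 68.2
gripper_force: 0.0
```

```bash
python3 -c "from m import *;look()"
```

```text
[469.7 336.7 279. ] 0.12948393922816898 21.15
wrist (524, 307) None
wrist (443, 294) None
wrist (516.8, 391) (array([515.2, 389.5]), array([515.6, 389.2]), 19.7)
wrist (419, 388) (array([419.5, 386.4]), array([419.5, 385.9]), 19.9)
wrist (568, 203) (array([548.7, 199.4]), array([551.4, 199.8]), 15.9)
top (524, 307) None
top (443, 294) None
top (516.8, 391) None
top (419, 388) (array([422.5, 389.3]), array([420.3, 388. ]), 18.6)
top (568, 203) (array([565.6, 201.2]), array([565.7, 201.1]), 19.7)
seated (534.5, -115) [ 533.8 -116.7  108. ] 107.85612407926124
seated (533.5, -45) [532.5 -46.9 108. ] 107.81100667135775
```

Request:
{"op": "play_rows", "data": {"offset": [[0.076, 0.084, -0.05], [0.076, 0.084, -0.1], [0.076, 0.084, -0.18], [0.076, 0.084, -0.26], [0.076, 0.084, -0.31], [0.076, 0.084, -0.345], [0.076, 0.084, -0.362], [0.076, 0.084, -0.362], [0.076, 0.084, -0.362], [0.076, 0.084, -0.362], [0.076, 0.084, -0.362], [0.076, 0.084, -0.362]], "spin": [0, 0, 0, 0, 0, 0, 0, 0, 0, 0, 0, 0], "claw": [0.2, 0.2, 0.2, 0.2, 0.2, 0.2, 0.2, 0.2, 0.7, 0.7, 0.7, 0.7]}}

```text
time: 22.45
eef_pos: [516.6, 387.0, 63.7]
tcp_rot: [0.001, 0.707, 0.707, 0.002]
wrist_force: [-0.2, -1.0, 5.4]
opening: 38.9
gripper_force: 60.3
```

Request:
{"op": "play_rows", "data": {"offset": [[0, 0, 0.07], [0, 0, 0.14], [0, 0, 0.21], [0.028, -0.57, 0.21], [0.028, -0.57, 0.21], [0.028, -0.57, 0.21], [0.028, -0.57, 0.21], [0.028, -0.57, 0.21], [0.028, -0.57, 0.21], [0.028, -0.57, 0.21], [0.028, -0.57, 0.21], [0.028, -0.57, 0.21], [0.028, -0.57, 0.21]], "spin": [0, 0, 0, 0, 0, 0, 0, 0, 0, 0, 0, 0, 0], "claw": [0.7, 0.7, 0.7, 0.7, 0.7, 0.7, 0.7, 0.7, 0.7, 0.7, 0.7, 0.7, 0.7]}}

```text
time: 23.75
eef_pos: [532.3, 45.3, 187.7]
tcp_rot: [-0.0, 0.707, 0.707, 0.0]
wrist_force: [-0.1, 0.7, -1.1]
opening: 38.9
gripper_force: 61.1
```

```bash
python3 -c "from m import *;held()"
```

```text
[532.3  45.3 187.7] [-0.1  0.7 -1.1] 38.88699360275868
cap 8264 [-23.9 -16.4  16. ] [24.  23.1 33.9]
-40 [-19.1   7.3 -48. ] [ 18.9  22.9 -32. ]
-20 [-19.8   6.7 -27.9] [ 19.1  23.  -12. ]
(534.5, -115) (array([ 514. , -118.7]), array([ 513.5, -119. ]), 3.4)
(533.5, -45) None
(532.5, 25) None
(531.5, 95) (array([531.8,  91.3]), array([531.9,  90.6]), 22.7)
```

Request:
{"op": "play_rows", "data": {"offset": [[0.001, -0.046, 0], [0.001, -0.046, 0], [0.001, -0.046, -0.05], [0.001, -0.046, -0.09], [0.001, -0.046, -0.12], [0.001, -0.046, -0.14], [0.001, -0.046, -0.15], [0.001, -0.046, -0.15]], "spin": [0, 0, 0, 0, 0, 0, 0, 0], "claw": [0.7, 0.7, 0.7, 0.7, 0.7, 0.7, 0.7, 0.7]}}

```text
time: 24.6
eef_pos: [532.9, 17.5, 97.3]
tcp_rot: [-0.0, 0.707, 0.707, -0.0]
wrist_force: [-0.6, 0.1, -1.0]
opening: 39.0
gripper_force: 61.1
```

Request:
{"op": "play_rows", "data": {"offset": [[0, 0, -0.015], [0, 0, -0.026], [0, 0, -0.026], [0, 0, -0.026], [0, 0, -0.026], [0, 0, 0.05], [0, 0, 0.13], [0, 0, 0.21], [-0.06, 0.2, 0.29], [-0.105, 0.53, 0.3], [-0.105, 0.53, 0.3], [-0.105, 0.53, 0.3], [-0.105, 0.53, 0.3], [-0.105, 0.53, 0.3], [-0.105, 0.53, 0.3], [-0.105, 0.53, 0.3]], "spin": [0, 0, 0, 0, 0, 0, 0, 0, 0, 0, 0, 0, 0, 0, 0, 0], "claw": [0.7, 0.7, 0.2, 0.2, 0.2, 0.2, 0.2, 0.2, 0.2, 0.2, 0.2, 0.2, 0.2, 0.2, 0.2, 0.2]}}

```text
time: 26.2
eef_pos: [469.3, 338.6, 278.5]
tcp_rot: [-0.0, 0.705, 0.709, 0.001]
wrist_force: [0.3, -0.3, 0.3]
opening: 68.8
gripper_force: 0.0
```

```bash
python3 -c "from m import *;look()"
```

```text
[469.3 338.6 278.5] 0.2765008310036134 26.2
wrist (524, 307) None
wrist (443, 294) None
wrist (516.8, 391) None
wrist (419, 388) (array([419.4, 386.4]), array([419.3, 386.1]), 19.9)
wrist (568, 203) (array([549.2, 198. ]), array([552.3, 198.8]), 16.0)
top (524, 307) None
top (443, 294) None
top (516.8, 391) None
top (419, 388) None
top (568, 203) (array([565.2, 200.4]), array([565.7, 201.1]), 19.7)
seated (534.5, -115) [ 533.6 -116.7  108. ] 107.65580974919794
seated (533.5, -45) [532.3 -47.1 108. ] 107.1520427809105
seated (532.5, 25) [531.6  22.8 108. ] 107.264915579447
```

Request:
{"op": "play_rows", "data": {"offset": [[-0.083, 0.079, -0.05], [-0.083, 0.079, -0.1], [-0.083, 0.079, -0.18], [-0.083, 0.079, -0.26], [-0.083, 0.079, -0.31], [-0.083, 0.079, -0.345], [-0.083, 0.079, -0.361], [-0.083, 0.079, -0.361], [-0.083, 0.079, -0.361], [-0.083, 0.079, -0.361], [-0.083, 0.079, -0.361], [-0.083, 0.079, -0.361]], "spin": [0, 0, 0, 0, 0, 0, 0, 0, 0, 0, 0, 0], "claw": [0.2, 0.2, 0.2, 0.2, 0.2, 0.2, 0.2, 0.2, 0.7, 0.7, 0.7, 0.7]}}

```text
time: 27.5
eef_pos: [420.9, 382.8, 62.7]
tcp_rot: [0.0, 0.707, 0.707, 0.001]
wrist_force: [0.3, -1.6, 5.3]
opening: 39.4
gripper_force: 59.5
```

Request:
{"op": "play_rows", "data": {"offset": [[0, 0, 0.07], [0, 0, 0.14], [0, 0, 0.21], [0.187, -0.45, 0.21], [0.187, -0.45, 0.21], [0.187, -0.45, 0.21], [0.187, -0.45, 0.21], [0.187, -0.45, 0.21], [0.187, -0.45, 0.21], [0.187, -0.45, 0.21], [0.187, -0.45, 0.21], [0.187, -0.45, 0.21]], "spin": [0, 0, 0, 0, 0, 0, 0, 0, 0, 0, 0, 0], "claw": [0.7, 0.7, 0.7, 0.7, 0.7, 0.7, 0.7, 0.7, 0.7, 0.7, 0.7, 0.7]}}

```text
time: 28.7
eef_pos: [531.9, 113.0, 187.0]
tcp_rot: [-0.0, 0.707, 0.707, -0.0]
wrist_force: [-0.6, 0.2, -2.1]
opening: 38.9
gripper_force: 60.8
```

```bash
python3 -c "from m import *;held()"
```

```text
[531.9 113.  187. ] [-0.6  0.2 -2.1] 38.89439011908023
cap 8457 [-24.1 -15.9  16. ] [24.  24.3 34. ]
-40 [-20.4   8.7 -48. ] [ 17.7  23.5 -32. ]
-20 [-19.9   8.9 -28. ] [ 18.2  23.8 -12. ]
(534.5, -115) None
(533.5, -45) None
(532.5, 25) None
(531.5, 95) (array([531. , 125.8]), array([531.5, 124.8]), 13.0)
```

Request:
{"op": "play_rows", "data": {"offset": [[0.001, -0.044, 0], [0.001, -0.044, 0], [0.001, -0.044, -0.05], [0.001, -0.044, -0.09], [0.001, -0.044, -0.12], [0.001, -0.044, -0.14], [0.001, -0.044, -0.15], [0.001, -0.044, -0.15]], "spin": [0, 0, 0, 0, 0, 0, 0, 0], "claw": [0.7, 0.7, 0.7, 0.7, 0.7, 0.7, 0.7, 0.7]}}

```text
time: 29.55
eef_pos: [532.8, 86.5, 96.8]
tcp_rot: [-0.0, 0.707, 0.707, -0.0]
wrist_force: [-0.1, 0.2, -2.1]
opening: 38.9
gripper_force: 60.9
```

Request:
{"op": "play_rows", "data": {"offset": [[0, 0, -0.015], [0, 0, -0.0265], [0, 0, -0.0265], [0, 0, -0.0265], [0, 0, -0.0265], [0, 0, 0.05], [0, 0, 0.13], [0, 0, 0.21], [-0.06, -0.05, 0.27], [-0.23, -0.168, 0.3], [-0.23, -0.168, 0.3], [-0.23, -0.168, 0.3], [-0.23, -0.168, 0.3], [-0.23, -0.168, 0.3]], "spin": [0, 0, 0, 0, 0, 0, 0, 0, 0, 0, 0, 0, 0, 0], "claw": [0.7, 0.7, 0.2, 0.2, 0.2, 0.2, 0.2, 0.2, 0.2, 0.3, 0.3, 0.3, 0.3, 0.3]}}

```text
time: 30.95
eef_pos: [395.3, -15.1, 278.0]
tcp_rot: [0.001, 0.708, 0.707, 0.001]
wrist_force: [0.1, 0.5, 0.1]
opening: 59.8
gripper_force: 0.0
```

```bash
cat >> m.py <<'E'
def check(dx=0):
    st=env.read_state();print(st["eef_pos"],yaw(st),st["time"],st["opening"])
    for n in ("wrist","top","scene"):
        s=eyes.snapshot(n);W=cloud(s);Q=onplane(s,108)
        if n=="wrist":cv2.imwrite("pics/w_%d.png"%(st["time"]*10),s["frame"])
        for g in WELL:
            m=(np.hypot(Q[...,0]-g[0]-dx,Q[...,1]-g[1])<30)&(W[...,2]>98)&(W[...,2]<120)
            if m.sum()>10: print(n,"seated",g,Q[m].mean(0)[:2],np.median(W[m][:,2]),m.sum())
E
python3 -c "from m import *;check()"
```

```text
[395.3 -15.1 278. ] -0.06724030819684615 30.95 59.80435839372988
wrist seated (534.5, -115) [ 532.  -116.6] 107.33641734154244 1002
wrist seated (533.5, -45) [530.9 -48.8] 107.61849728576303 1158
wrist seated (532.5, 25) [530.   20.2] 107.53858530675458 1402
wrist seated (531.5, 95) [529.5  89. ] 107.31799405050796 1694
top seated (534.5, -115) [ 534.1 -116.7] 108.24579941105651 88
top seated (533.5, -45) [532.4 -46.9] 107.44585974404413 91
top seated (532.5, 25) [531.6  22.5] 107.99603822073402 94
top seated (531.5, 95) [531.   92.3] 108.8900528229185 92
scene seated (534.5, -115) [ 538.2 -106.9] 104.34855641168633 59
scene seated (533.5, -45) [537.  -43.7] 105.24457970292099 90
scene seated (532.5, 25) [535.8  26.3] 104.94013998499895 91
scene seated (531.5, 95) [535.2  95.8] 106.19002943158807 98
```

All four fresh vials are seated, with cap tops at about 108 mm. Now I'll push the drawer shut.

Request:
{"op": "play_rows", "data": {"offset": [[0, 0, -0.08], [0, 0, -0.16], [0, 0, -0.24], [0, 0, -0.31], [0, 0, -0.36], [0, 0, -0.38], [0, 0, -0.38], [0.02, 0, -0.38], [0.04, 0, -0.38], [0.06, 0, -0.38]], "spin": [0, 0, 0, 0, 0, 0, 0, 0, 0, 0], "claw": [0.3, 0.3, 0.3, 0.3, 0.3, 0.3, 0.3, 0.3, 0.3, 0.3]}}

```text
time: 32.1
eef_pos: [431.6, -14.6, 49.7]
tcp_rot: [-0.0, 0.707, 0.707, -0.0]
wrist_force: [-3.6, 1.9, 2.0]
opening: 59.8
gripper_force: 2.0
```

Request:
{"op": "play_rows", "data": {"offset": [[0.02, 0, 0], [0.04, 0, 0], [0.06, 0, 0], [0.08, 0, 0], [0.1, 0, 0], [0.12, 0, 0], [0.14, 0, 0], [0.15, 0, 0], [0.16, 0, 0], [0.16, 0, 0]], "spin": [0, 0, 0, 0, 0, 0, 0, 0, 0, 0], "claw": [0.3, 0.3, 0.3, 0.3, 0.3, 0.3, 0.3, 0.3, 0.3, 0.3]}}

```text
time: 33.1
eef_pos: [529.0, -15.2, 49.4]
tcp_rot: [0.001, 0.707, 0.707, 0.001]
wrist_force: [-0.8, -1.1, -0.4]
opening: 59.6
gripper_force: 0.0
```

Request:
{"op": "play_rows", "data": {"offset": [[0.004, 0, 0], [0.008, 0, 0], [0.012, 0, 0]], "spin": [0, 0, 0], "claw": [0.3, 0.3, 0.3]}}

```text
time: 33.4
eef_pos: [533.7, -15.1, 49.2]
tcp_rot: [-0.0, 0.707, 0.707, -0.0]
wrist_force: [-3.7, -0.8, 0.7]
opening: 59.8
gripper_force: 1.6
```

Request:
{"op": "play_rows", "data": {"offset": [[0.003, 0, 0], [0.006, 0, 0]], "spin": [0, 0], "claw": [0.3, 0.3]}}

```text
time: 33.6
eef_pos: [534.5, -15.0, 49.2]
tcp_rot: [-0.002, 0.707, 0.707, -0.002]
wrist_force: [-20.1, -0.5, 14.3]
opening: 59.6
gripper_force: 0.0
```

Request:
{"op": "play_rows", "data": {"offset": [[-0.04, 0, 0], [-0.1, 0, 0], [-0.16, 0, 0], [-0.16, 0, 0.08], [-0.16, 0, 0.16], [-0.16, 0, 0.24], [-0.1, -0.08, 0.32], [-0.1, -0.08, 0.4], [-0.1, -0.08, 0.45], [-0.1, -0.08, 0.45], [-0.1, -0.08, 0.45]], "spin": [0, 0, 0, 0, 0, 0, 0, 0, 0, 0, 0], "claw": [0.3, 0.3, 0.3, 0.3, 0.3, 0.3, 1, 1, 1, 1, 1]}}

```text
time: 34.7
eef_pos: [478.8, -63.2, 320.2]
tcp_rot: [0.002, 0.707, 0.707, 0.001]
wrist_force: [-0.7, 0.5, -1.5]
opening: -0.2
gripper_force: 0.0
```

Run:
```python
from m import *
st=env.read_state();print(st["eef_pos"],st["opening"])
s=eyes.snapshot("wrist");W=cloud(s);cv2.imwrite("pics/w5.png",s["frame"])
x,y,z=W[...,0],W[...,1],W[...,2]
m=(abs(y+14)<90)&(z>43)&(z<56)&(x>540)&(x<620);print("rail min x",np.percentile(x[m],[1,10,50]))
for n in ("wrist","top","scene"):
    if n!="wrist": s=eyes.snapshot(n);W=cloud(s)
    for k in ("lever_knob","pointer_tip"):
        for r in regions_of(n,k):
            p=pts(W,r["mask"])
            if r["score"]>.3 and len(p): t=p[p[:,2]>np.percentile(p[:,2],97)-10];print(n,k,r["score"],np.array(r["location"]),np.median(t,0),np.percentile(p[:,2],97))
```

```text
[478.8 -63.2 320.2] -0.17587364135129596
rail min x [576.9 578.3 586.5]
wrist lever_knob 0.62 [483.3 235.5] [602.  -79.7 250.8] 254.51686285768128
wrist pointer_tip 0.79 [513.  258.4] [ 650.1 -122.7  208.7] 212.85822545322037
top lever_knob 0.65 [325.9 155.5] [636.5 -87.2 164.3] 164.0293559982354
top pointer_tip 0.52 [187.7 192.4] [588.5 538.1  90.1] 94.57891547386622
scene lever_knob 0.58 [284. 203.] [609.9 -76.6 249.3] 254.6973667349286
```

View pics/w5.png

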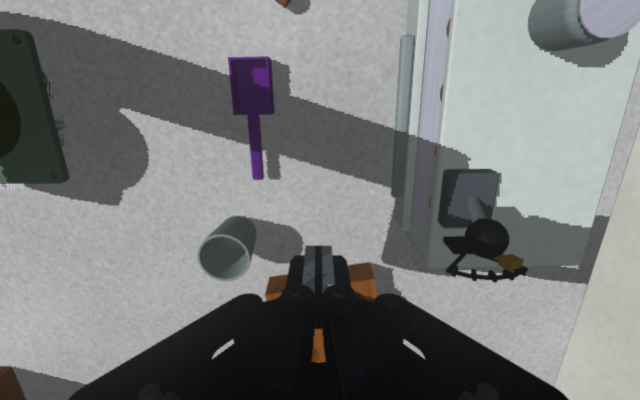

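The wrist view shows the drawer in, with the rail at about (405,130), the knob at (487,238) and the brass pointer at (513,262). I'll move over the pointer for a better angle.

Request:
{"op": "play_rows", "data": {"offset": [[0.285, -0.145, 0], [0.285, -0.145, 0], [0.285, -0.145, 0], [0.285, -0.145, 0], [0.285, -0.145, 0], [0.285, -0.145, 0], [0.285, -0.145, 0]], "spin": [0, 0, 0, 0, 0, 0, 0], "claw": [1, 1, 1, 1, 1, 1, 1]}}

```text
time: 35.85
eef_pos: [648.0, -149.4, 319.2]
tcp_rot: [-0.0, 0.707, 0.707, -0.0]
wrist_force: [0.1, 0.3, -0.9]
opening: -0.1
gripper_force: 0.0
```

Run:
```python
from m import *
st=env.read_state();print(st["eef_pos"],st["opening"])
s=eyes.snapshot("wrist");W=cloud(s);F=s["frame"]
np.savez("/tmp/w6.npz",W=W,F=F)
H=np.array([[634.4,-124.8,160],[634.4,-82.8,160]]);uv=proj(s,H).round().astype(int);print(uv)
c=uv.mean(0).astype(int);a,b=max(0,c[1]-80),max(0,c[0]-100);print(a,b)
cv2.imwrite("pics/w6.png",cv2.resize(F[a:a+160,b:b+200],None,fx=3.6,fy=3.6,interpolation=cv2.INTER_CUBIC))
hsv=cv2.cvtColor(F,cv2.COLOR_BGR2HSV)
m=(hsv[...,1]>110)&(abs(W[...,1]+124)<20)&(W[...,2]>150)&(W[...,2]<225)&(abs(W[...,0]-640)<50)
p=W[m];print(len(p),p.min(0),p.max(0))
for z0 in range(150,222,6):
    q=p[abs(p[:,2]-z0)<3]
    if len(q)>3: print(z0,len(q),np.percentile(q[:,0],[3,50,97]),np.median(q[:,1]))
s=eyes.snapshot("top");W=cloud(s);x,y,z=W[...,0],W[...,1],W[...,2]
m=(z>43)&(z<68)&(x>560)&(x<600)
print("rail",[round(float(np.min(x[m&(abs(y-a)<6)])),1) for a in range(-90,81,20) if (m&(abs(y-a)<6)).any()])
```

```text
[ 648.  -149.4  319.2] -0.05084164951483287
[[304 159]
 [303 113]]
56 203
367 [ 632.5 -128.3  161.4] [ 662.9 -120.6  214.4]
162 8 [632.8 634.1 637.2] -123.74631667782023
168 18 [633.7 635.7 638.9] -123.61322488311042
174 23 [636.7 637.7 641.7] -124.07309064912158
180 24 [639.6 640.6 644.4] -124.34946982449488
186 28 [641.6 643.3 647.8] -122.94346863559878
192 12 [644.3 646.  649.9] -122.22143499334678
198 9 [647.1 651.8 658.9] -121.01807008339489
204 45 [645.3 649.3 662.7] -121.31040041131544
210 188 [646.9 654.8 662.1] -124.05069735478907
216 12 [649.3 650.  652.1] -124.95956672814432
rail [580.1, 580.7, 577.8, 578.0, 579.0, 578.9, 579.1, 576.0]
```

View pics/w6.png

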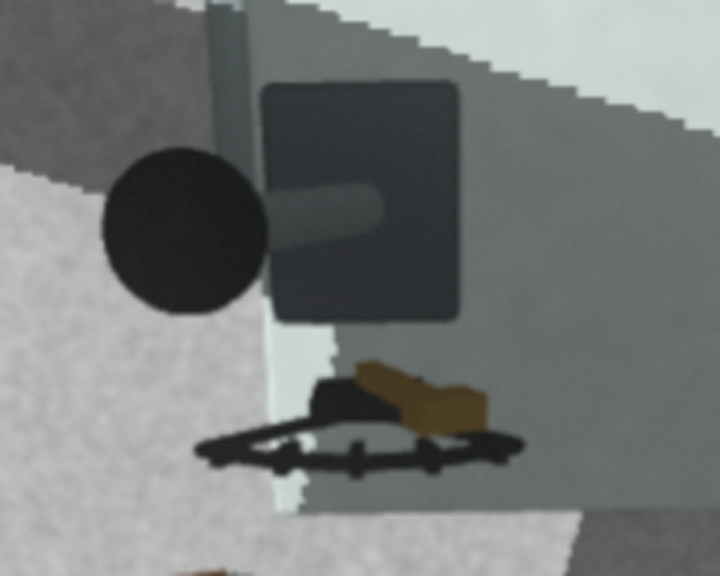

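Request:
{"op": "play_rows", "data": {"offset": [[-0.073, 0.112, 0], [-0.073, 0.112, 0], [-0.073, 0.112, 0], [-0.073, 0.112, 0], [-0.073, 0.112, -0.04], [-0.073, 0.112, -0.09], [-0.073, 0.112, -0.135], [-0.073, 0.112, -0.135], [-0.05, 0.112, -0.135], [-0.03, 0.112, -0.135], [-0.01, 0.112, -0.135], [0.01, 0.112, -0.135], [0.03, 0.112, -0.135], [0.044, 0.112, -0.135], [0.044, 0.112, -0.135]], "spin": [0, 0, 0, 0, 0, 0, 0, 0, 0, 0, 0, 0, 0, 0, 0], "claw": [0.42, 0.42, 0.42, 0.42, 0.42, 0.42, 0.42, 0.42, 0.42, 0.42, 0.42, 0.42, 0.42, 0.42, 0.42]}}

```text
time: 37.45
eef_pos: [676.5, -83.3, 238.7]
tcp_rot: [0.001, 0.707, 0.707, 0.001]
wrist_force: [0.6, 0.4, 0.1]
opening: 49.6
gripper_force: 0.0
```

```bash
cat >> m.py <<'E'
from scipy.optimize import least_squares
def knob(g):
    for n in ("wrist","scene","top"):
        s=eyes.snapshot(n);W=cloud(s);p=W[(np.linalg.norm(W-np.array(g),axis=-1)<19)]
        if len(p)<8: print(n,"few");continue
        f=least_squares(lambda c:np.linalg.norm(p-c,axis=1)-15,g,loss="soft_l1")
        c=f.x;print(n,len(p),c,"theta",0.6+np.arctan2(c[0]-634.4,c[2]-160))
E
python3 - <<'E'
from m import *
st=env.read_state();print(st["eef_pos"],st["opening"],st["wrist_force"])
knob((665,-82,238))
E
```

```text
[676.5 -83.3 238.7] 49.574210331230034 [0.6 0.4 0.1]
wrist 3449 [666.6 -82.5 237.8] theta 0.9921213354269023
scene 52 [665.3 -78.7 236.6] theta 0.9832453596610092
top few
```

Request:
{"op": "play_rows", "data": {"offset": [[-0.012, 0, 0], [-0.012, 0, 0], [-0.012, 0, 0.07], [-0.012, 0, 0.15], [-0.05, -0.1, 0.15], [-0.05, -0.12, 0.15], [-0.05, -0.12, 0.15], [-0.05, -0.12, 0.15]], "spin": [0, 0, 0, 0, 0, 0, 0, 0], "claw": [0.42, 0.42, 0.42, 0.42, 0.42, 0.42, 0.42, 0.42]}}

```text
time: 38.4
eef_pos: [644.9, -154.9, 328.3]
tcp_rot: [-0.0, 0.707, 0.707, 0.0]
wrist_force: [0.8, 0.1, -0.2]
opening: 49.8
gripper_force: 0.0
```

Run:
```python
from m import *
st=env.read_state();print(st["eef_pos"],st["opening"],st["wrist_force"])
knob((667,-82,238))
s=eyes.snapshot("wrist");W=cloud(s);F=s["frame"];hsv=cv2.cvtColor(F,cv2.COLOR_BGR2HSV)
m=(hsv[...,1]>110)&(abs(W[...,1]+124)<20)&(W[...,2]>150)&(W[...,2]<225)&(abs(W[...,0]-640)<50)
p=W[m];q=p[p[:,2]<195];print(len(p),len(q),"shaft slope",np.arctan(np.polyfit(q[:,2],q[:,0],1)[0]),"tip",np.median(p[p[:,2]>203],0))
uv=proj(s,[[650,-100,190]])[0].astype(int);a,b=max(0,uv[1]-80),max(0,uv[0]-100)
cv2.imwrite("pics/w7.png",cv2.resize(F[a:a+160,b:b+200],None,fx=3.6,fy=3.6,interpolation=cv2.INTER_CUBIC))
s=eyes.snapshot("top");W=cloud(s)
m=(W[...,2]>105)&(W[...,2]<132)&(abs(W[...,0]-532)<40)&(abs(W[...,1]+285)<40);print("done",m.sum(),np.median(W[m],0) if m.any() else 0)
```

```text
[ 644.9 -154.9  328.3] 49.77604563634268 [ 0.8  0.1 -0.2]
wrist 1531 [667.1 -82.7 237.8] theta 0.9980363178372845
scene 62 [666.3 -78.2 236. ] theta 0.9973137839192125
top 61 [666.7 -79.  238.2] theta 0.9916690409941511
345 103 shaft slope 0.4107907784114517 tip [ 653.9 -123.9  209.9]
done 23 [ 529.4 -283.5  116.1]
```

View pics/w7.png

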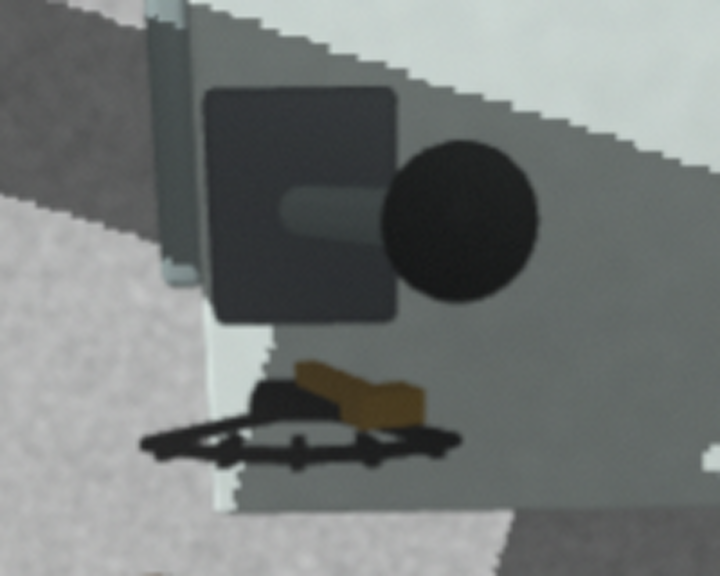

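The crop shows the knob at (460,220) leaning the same way as the brass tip at (385,403). Both measure about 1.0 rad. I'm handing in.

```bash
python3 -c "
from rig import env
print(env.close_job())"
```

```text
the job is handed in; nothing more can be done
None
```

The job is handed in, with no verdict returned: the finished vial measured seated in the rack, all four fresh vials seated in the drawer wells before it closed, the drawer pushed against its stop, and the lever at about 1.0 rad in line with the pointer.

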